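Collect the red coat buttons from the dispenser

ROBOT

A 7-joint arm with a two-finger parallel gripper is mounted at the origin on the work surface. World frame = base frame: x ahead of the robot, y to its left, z up, the work surface at z = 0. Lengths are in m, angles in rad, forces in N, time in s.
With the tool pointing down it reaches from about 0.4 to 0.85 m from the base axis. Payload 10.4 kg.
Tool frame: the origin (TCP) lies midway between the tips of the shut fingers; the grasp point (between the pads) lies 19 mm behind it (manip.hold_point_z is the distance from the TCP to the grasp point, in m); z points along the fingers, y is the line along which they close (so a half turn about z gives the same grasp; the last joint's range is limited). The gripper opens to 85 mm and grips with 20 to 120 N. Pads are 22 mm wide; open, the fingers measure 114 mm over their backs; the gripper's body (76 mm by 85 mm) begins 54 mm behind the grasp point. The pads swing forward as they close: fully open they stand 13 mm farther back than shut.
Start: joints at [-1.196, 0.332, -0.065, 1.46, 0.022, 1.35, -0.088], TCP at [0.242, 0.576, 0.231] pointing down, gripper open.
Joint ranges: [-2.6, 2.6], [-0.5, 2.12], [-1.47, 1.34], [0.16, 2.42], [-1.27, 4.41], [0.06, 2.06], [-2.6, 2.6]. Speed limits (rad/s): [2.22, 2.22, 2.79, 2.79, 3.14, 3.14, 3.14].

INTERFACE

Orientations are given as a unit quaternion [x, y, z, w].
In Python, from workcell import manip, eyes, job gives the robot as it stands.
- The arm moves only by the shell command python3 -m crank 'ROWS' [FORCE]. ROWS is JSON, a list that holds one entry, the list of rows, each a list of 7 numbers: the finger opening in cm, from 0 to 8.54, then the shift along the world's x, y, z in cm, then the turn, a rotation vector about the world's x, y, z in degrees. In form: [[[hand, x, y, z, ax, ay, az], ...]]. A call has 1 to 20 rows; each row shifts and turns the commanded pose from where the row before left it; what a row does not reach is not made up. A row lasts 1/8 s, in which the tool goes at most 62.5 mm and 10.7 degrees, less where a joint would pass 70% of its speed; a pose out of reach is approached as far as the arm can. A call with a gripper value outside its range is refused whole. The fingers move at their own pace and stop on an object; FORCE is the grip in N (left out, the last holds). Time passes only in rows, so rows that do not move let the fingers close. It gives the time, the measured TCP pose, the force, the opening and the grip force at its end, in the units of the state.
- manip.get_obs(): the state, without advancing time (a new reading comes with each control period).
- eyes.camera(name): name is "side" or "top"; returns (picture, depth): 420x560x3 uint8, red, green, blue; 420x560 float32, m along the optical axis (not along the pixel's ray), 0 where there is no reading.
- eyes.camera_params(name): a dict with "fx", "fy", "cx", "cy" (pixels), "world_from_camera" (4x4, takes a point from camera to world coordinates). Camera axes: x right, y down, z forward; pixel columns grow to the right and rows downward; lengths in m; the calibration is good to about 2 mm. A picture is of the moment at which its call begins. camera_params takes no time and is no camera call.
- job.hand_in(): hands the job in; it is judged then, once.
The state is a dict: "clock": time; "joint_pos": joint angles; "joint_velocities": joint speeds; "tau": joint torques, N m; "position": TCP position; "ee_rot": TCP orientation; "ft_force": force on the tool from outside, world axes, zero at the start; "torque": the same for the moment, N m; "grip_width": opening from 0.0 (shut) to 1.0 (fully open); "grasp_force": force on a finger pad.
Only numpy, scipy, OpenCV 4.12 (cv2) and the standard library are available. Lean on these libraries where they do the work, as an engineer would, in place of code of your own. Each camera call takes 0.05 s, during which the arm holds its last target. There are 200 camera calls.

TASK

Gather every red coat button in the catch dish: turn the dispenser's selector to the red mark, then hold the dish by its handle, off the table under the red lane, and push the yellow paddle with it until all the red buttons have slid down into the dish. Put the dish upright in the middle of the cork mat with the red buttons that lie loose on the table in it too, and turn the selector back to its white centre mark. Leave the black buttons in their lane and the spool, tape measure and pin cushion where they are.

Things in the scene. Friction and masses are not known exactly. Their poses are not given: they have to be found in the camera images.
- dispenser: white two-lane button dispenser, fixed; origin on the table under the middle of the chute's lower lip; x points up the chute (away from the robot), y to the left (red) lane, z up; the right lane holds black buttons. Chute 80 mm wide, 200 mm long, rising at 38 degrees, walls 26 mm high, floor 5 mm thick, lip 120 mm above the table. Legs and base begin 80 mm behind the lip. Grey selector console 90 x 90 x 50 mm, centred at x +35, y -135 mm
- outlet_red (a point): middle of the red lane's lower lip, on the chute floor (dispenser 0, +19, 120 mm); dispenser axes. Closed by a yellow gate, top about 30 mm above the lip (55 mm when raised), and behind it by a blue shutter that the selector slides sideways. Freed, the buttons leave towards the robot (-x) at up to 1 m/s within about a second, and land in the dish 20 to 80 mm in front of the lip
- paddle_face (a point): centre of the front face of the yellow paddle, an upright plate 64 mm wide, 50 to 110 mm above the table, 20 mm behind the lip and below the chute; dispenser axes, x is the way to push it (with the dish's front wall). It raises the gate by as much as it moves; its spring (1.3 N at rest, 5 N at full travel) shuts both again
- paddle (a joint): paddle travel in m: 0 at rest, 0.028 fully pushed (dispenser +x); the gate lets a button pass from about 0.014 on
- selector (a joint): selector knob angle in rad, growing clockwise seen from above. Three spring detents (about 0.1 N m): 0 = white centre mark, both lanes stopped; +0.9 = red mark, red lane free (pointer towards dispenser +y); -0.9 = black mark, black lane free. At 0 the white pointer line points to dispenser -x. End stops at +-1.05. Let go, it snaps into the nearest detent
- selector_grip (a point): on the knob's upright axis at the height to grip it, 79 mm above the table (dispenser +35, -135 mm); the black knob is a bar 46 mm long, 14 mm wide, its top 10 mm above this point and its foot 20 mm below, on a 48 mm disc; x lies along the bar and turns with it
- dish_mid (a point): catch dish, an open pale-blue rectangular dish, outside 120 mm (x) x 110 mm (y) x 50 mm high, walls 4 mm, about 0.16 kg, loose; this point is its centre, half-way up (25 mm above its underside); x points away from the handle, z up
- dish_handle (a point): where to grip the dish: centre of the blue upright tab on its back (-x) side, 92 mm from the dish's centre and 40 mm above its underside; the tab is 14 mm thick (y), 55 mm long (x), from 14 to 58 mm above the underside; axes as the dish's
- mat: cork mat, 180 mm (x) x 150 mm (y) x 3 mm, fixed; origin at the centre of its underside
- red1_mid (a point): red coat button in the dispenser's red lane at the start, a disc 28 mm across and 12 mm thick, 12 g; this point is its centre, z its axis
- red2_mid (a point): red coat button in the dispenser's red lane at the start, a disc 28 mm across and 12 mm thick, 12 g; this point is its centre, z its axis
- red3_mid (a point): red coat button in the dispenser's red lane at the start, a disc 28 mm across and 12 mm thick, 12 g; this point is its centre, z its axis
- red4_mid (a point): red coat button in the dispenser's red lane at the start, a disc 28 mm across and 12 mm thick, 12 g; this point is its centre, z its axis (may be absent)
- red5_mid (a point): red coat button lying flat, loose on the table at the start, a disc 28 mm across and 12 mm thick, 12 g; this point is its centre (may be absent)
- red6_mid (a point): red coat button lying flat, loose on the table at the start, a disc 28 mm across and 12 mm thick, 12 g; this point is its centre (may be absent)
- red7_mid (a point): red coat button lying flat, loose on the table at the start, a disc 28 mm across and 12 mm thick, 12 g; this point is its centre (may be absent)
- red8_mid (a point): red coat button lying flat, loose on the table at the start, a disc 28 mm across and 12 mm thick, 12 g; this point is its centre (may be absent)
- red9_mid (a point): red coat button lying flat, loose on the table at the start, a disc 28 mm across and 12 mm thick, 12 g; this point is its centre (may be absent)
- red10_mid (a point): red coat button lying flat, loose on the table at the start, a disc 28 mm across and 12 mm thick, 12 g; this point is its centre (may be absent)
- black1_mid (a point): black coat button in the dispenser's black lane, the same size; centre; to be left there
- black2_mid (a point): black coat button in the dispenser's black lane, the same size; centre; to be left there
- spool_mid (a point): green thread spool, 42 mm across, 50 mm high, bystander; centre
- tape_mid (a point): yellow tape measure, 60 x 60 x 32 mm, bystander; centre
- cushion_mid (a point): round blue pin cushion, 70 mm across, 30 mm high, bystander; point 15 mm above its underside

How it is judged:
On the way, in this order (a step that is already met when the one before it is completed fails the run):
1. the selector stands at the red mark (within 0.2 rad) (value of joint selector between 0.7 and 1.1 rad), for 0.2 s.
2. the paddle is pushed (6 mm or more) with the dish off the table and under the red lane's lip, selector at red (value of joint paddle above 0.006 m and height (world z) of dish_mid above 0.04 m and x of dish_mid in the frame of outlet_red between -0.08 and 0.03 m and y of dish_mid in the frame of outlet_red between -0.055 and 0.055 m and z of dish_mid in the frame of outlet_red below -0.03 m and value of joint selector above 0.6 rad).
3. all red buttons from the lane are in the dish while it is off the table (x of red1_mid in the frame of dish_mid between -0.058 and 0.058 m and y of red1_mid in the frame of dish_mid between -0.053 and 0.053 m and z of red1_mid in the frame of dish_mid between -0.03 and 0.025 m and x of red2_mid in the frame of dish_mid between -0.058 and 0.058 m and y of red2_mid in the frame of dish_mid between -0.053 and 0.053 m and z of red2_mid in the frame of dish_mid between -0.03 and 0.025 m and x of red3_mid in the frame of dish_mid between -0.058 and 0.058 m and y of red3_mid in the frame of dish_mid between -0.053 and 0.053 m and z of red3_mid in the frame of dish_mid between -0.03 and 0.025 m and x of red4_mid in the frame of dish_mid between -0.058 and 0.058 m and y of red4_mid in the frame of dish_mid between -0.053 and 0.053 m and z of red4_mid in the frame of dish_mid between -0.03 and 0.025 m and height (world z) of dish_mid above 0.04 m), for 0.2 s.
At the end, for the whole second after the job is handed in: all red buttons lie in the dish, the dish stands upright on the cork mat with its centre within 30 mm of the mat's, the selector is within 0.2 rad of its centre mark, the paddle is let go (x of red1_mid in the frame of dish_mid between -0.058 and 0.058 m and y of red1_mid in the frame of dish_mid between -0.053 and 0.053 m and z of red1_mid in the frame of dish_mid between -0.03 and 0.025 m and x of red2_mid in the frame of dish_mid between -0.058 and 0.058 m and y of red2_mid in the frame of dish_mid between -0.053 and 0.053 m and z of red2_mid in the frame of dish_mid between -0.03 and 0.025 m and x of red3_mid in the frame of dish_mid between -0.058 and 0.058 m and y of red3_mid in the frame of dish_mid between -0.053 and 0.053 m and z of red3_mid in the frame of dish_mid between -0.03 and 0.025 m and x of red4_mid in the frame of dish_mid between -0.058 and 0.058 m and y of red4_mid in the frame of dish_mid between -0.053 and 0.053 m and z of red4_mid in the frame of dish_mid between -0.03 and 0.025 m and x of red5_mid in the frame of dish_mid between -0.058 and 0.058 m and y of red5_mid in the frame of dish_mid between -0.053 and 0.053 m and z of red5_mid in the frame of dish_mid between -0.03 and 0.025 m and x of red6_mid in the frame of dish_mid between -0.058 and 0.058 m and y of red6_mid in the frame of dish_mid between -0.053 and 0.053 m and z of red6_mid in the frame of dish_mid between -0.03 and 0.025 m and x of red7_mid in the frame of dish_mid between -0.058 and 0.058 m and y of red7_mid in the frame of dish_mid between -0.053 and 0.053 m and z of red7_mid in the frame of dish_mid between -0.03 and 0.025 m and x of red8_mid in the frame of dish_mid between -0.058 and 0.058 m and y of red8_mid in the frame of dish_mid between -0.053 and 0.053 m and z of red8_mid in the frame of dish_mid between -0.03 and 0.025 m and x of red9_mid in the frame of dish_mid between -0.058 and 0.058 m and y of red9_mid in the frame of dish_mid between -0.053 and 0.053 m and z of red9_mid in the frame of dish_mid between -0.03 and 0.025 m and x of red10_mid in the frame of dish_mid between -0.058 and 0.058 m and y of red10_mid in the frame of dish_mid between -0.053 and 0.053 m and z of red10_mid in the frame of dish_mid between -0.03 and 0.025 m and horizontal distance between dish_mid and mat below 0.03 m and height (world z) of dish_mid below 0.034 m and angle between dish_mid's own z axis and vertical below 0.1 rad and value of joint selector between -0.2 and 0.2 rad and value of joint paddle below 0.005 m); the robot touches nothing.
It fails at once if a black button leaves its place in the lane (40 mm) (distance of any of black1_mid, black2_mid from where it was at the start of the episode above 0.04 m).
It fails at once if the spool, tape measure or pin cushion is displaced (40 mm) (distance of any of spool_mid, tape_mid, cushion_mid from where it was at the start of the episode above 0.04 m).
Of red4, red5, red6, red7, red8, red9, red10 only 5 to 7 are there at a start; the rules pass over those that are not, and their reading is None.
At some moment in a run one of red5, red6, red7, red8, red9, red10, dish may be knocked a few centimetres aside while the robot is not near it.
It also fails if it takes over 210 s, if anything falls off the work surface, if the arm or the gripper's body presses on something with over 40 N, if the wrist force passes 120 N, or if a joint passes its speed limit or range.

## Working session

There is one attempt and no reset: what is moved stays moved. The work goes in short steps, Python scripts to look and compute and a shell command to move; the robot and the scene stay as the last step left them, time stands still between calls to the robot, and variables do not carry over. Pictures are saved under pics/ and viewed, at most 14 in all, crops included, and the job is handed in when it is done.

```bash
ls; mkdir -p pics; cat > h.py <<'E'
import numpy as np, cv2
from workcell import manip, eyes, job
def cloud(name):
    im,d=eyes.camera(name); p=eyes.camera_params(name)
    v,u=np.mgrid[:d.shape[0],:d.shape[1]]
    P=np.stack([(u-p['cx'])/p['fx']*d,(v-p['cy'])/p['fy']*d,d,np.ones_like(d)],-1)@np.array(p['world_from_camera']).T
    P=P[...,:3]; P[d==0]=np.nan
    return im,P
def save(im,n): cv2.imwrite('pics/'+n+'.png',cv2.cvtColor(im,cv2.COLOR_RGB2BGR))
E
python3 - <<'E'
from h import *
o=manip.get_obs(); print(o)
ims=[]
for n in ('top','side'):
    im,P=cloud(n); save(im,n+'0'); np.savez(n+'0.npz',im=im,P=P)
    p=eyes.camera_params(n); print(n,p['fx'],np.round(p['world_from_camera'],3).tolist())
E
```

```text
pics
{'clock': 0.0, 'joint_pos': array([-1.19561898,  0.33288474, -0.06470209,  1.46095022,  0.02158297,
        1.34989706, -0.08848296]), 'joint_velocities': array([ 0.00099301, -0.00068352, -0.00122185,  0.00020051,  0.00085306,
       -0.00039621, -0.00146805]), 'tau': array([ 7.38423896e-04, -6.25443435e+01,  4.96487156e-02, -3.91608810e+01,
        1.62444374e-02,  9.79766861e-03,  2.33105447e-05]), 'position': array([0.24195803, 0.57585292, 0.23050365]), 'ee_rot': array([ 1.97562120e-01,  9.80290103e-01, -7.12576201e-04, -1.18208513e-04]), 'ft_force': array([-0.50894244, -0.80715703,  0.10804324]), 'torque': array([-0.01351842, -0.04130605,  0.00317034]), 'grasp_force': 0.0, 'grip_width': 0.9912673611561329}
top 397.276769179066 [[-0.082, -0.975, 0.206, 0.411], [-0.997, 0.082, -0.011, 0.013], [-0.006, -0.206, -0.979, 1.014], [0.0, 0.0, 0.0, 1.0]]
side 505.26672400383745 [[0.917, -0.247, 0.312, 0.254], [-0.398, -0.595, 0.698, -0.799], [0.014, -0.765, -0.644, 0.855], [0.0, 0.0, 0.0, 1.0]]
```

View pics/top0.png

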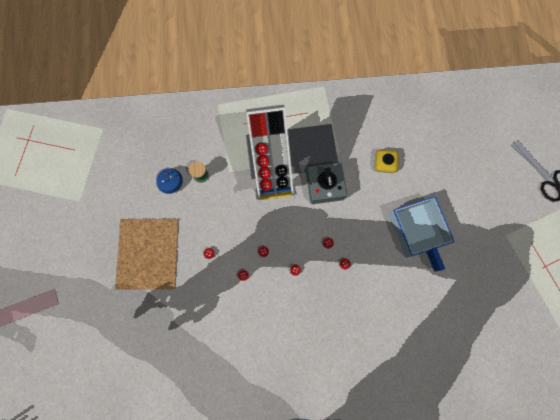

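View pics/side0.png

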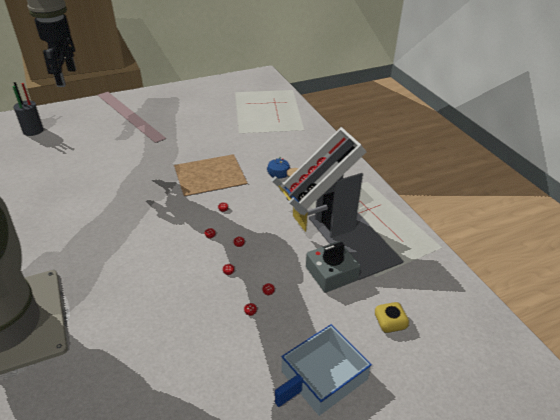

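Top view: four reds in the left lane (about 262,165), two blacks, knob at (327,180), dish at (424,226) with its handle towards (435,260), mat at (148,254). There are six loose reds: (209,253), (243,275), (263,251), (295,270), (328,242), (345,264).

```bash
cat >> h.py <<'E'
def rect(pts):
    r=cv2.minAreaRect((pts[:,:2]*1000).astype(np.float32)); return np.round(r[0],1),np.round(r[1],1),round(r[2],1)
def roi(P,u0,u1,v0,v1,zl,zh):
    Q=P[v0:v1,u0:u1].reshape(-1,3); return Q[(Q[:,2]>zl)&(Q[:,2]<zh)]
def redbtns(im,P,zmax=.03):
    h=cv2.cvtColor(im,cv2.COLOR_RGB2HSV); m=(((h[...,0]<8)|(h[...,0]>172))&(h[...,1]>150)&(h[...,2]>50)).astype(np.uint8)
    n,l,s,c=cv2.connectedComponentsWithStats(m)
    out=[]
    for i in range(1,n):
        if s[i,4]<30: continue
        q=P[l==i]; q=q[np.isfinite(q[:,2])]; t=np.median(q[:,2])
        out.append((np.round(c[i]).astype(int).tolist(),int(s[i,4]),np.round(1000*np.r_[(np.nanmax(q[:,:2],0)+np.nanmin(q[:,:2],0))/2,t],0).tolist()))
    return out
E
python3 - <<'E'
from h import *
for n in ('top','side'):
    f=np.load(n+'0.npz'); im,P=f['im'],f['P']
    print(n); [print(b) for b in redbtns(im,P)]
f=np.load('top0.npz'); im,P=f['im'],f['P']
print('dishrim',rect(roi(P,385,460,190,262,.044,.054)))
print('handle',rect(roi(P,415,450,235,280,.054,.064)))
print('console',rect(roi(P,303,350,160,205,.044,.054)))
print('knob',rect(roi(P,303,350,160,205,.082,.095)), np.nanmax(P[160:205,303:350,2]))
h=cv2.cvtColor(im,cv2.COLOR_RGB2HSV)
m=(h[...,0]>8)&(h[...,0]<22)&(h[...,1]>90); m[:,200:]=0; m[:210]=0;m[300:]=0
q=P[m]; q=q[q[:,2]<.02]; print('mat',rect(q))
Q=roi(P,235,305,95,205,.12,.4); print('chute',rect(Q))
for zz in (.13,.145,.16,.18,.2,.22):
    s=Q[abs(Q[:,2]-zz)<.004]; print(zz,np.round(1000*s[np.argmin(s[:,1])]),np.round(1000*s[np.argmax(s[:,1])]))
print('yellow gate'); m=(h[...,0]>20)&(h[...,0]<32)&(h[...,1]>140)&(np.arange(560)<305)[None]&(np.arange(560)>240)[None]&(np.arange(420)<215)[:,None]&(np.arange(420)>180)[:,None]
q=P[m]; print(rect(q),np.nanmin(q[:,2]),np.nanmax(q[:,2]))
for nm,a in (('spool',(185,210,158,185,.03,.07)),('cush',(150,185,165,195,.015,.05)),('tape',(370,402,145,175,.025,.045))): print(nm,rect(roi(P,*a)))
E
```

```text
top
([258, 125], 317, [773.0, 28.0, 223.0])
([263, 166], 397, [695.0, 24.0, 175.0])
([328, 242], 71, [535.0, -121.0, 12.0])
([263, 251], 66, [526.0, 43.0, 12.0])
([209, 253], 69, [534.0, 181.0, 11.0])
([345, 263], 68, [479.0, -158.0, 11.0])
([295, 270], 69, [475.0, -33.0, 11.0])
([243, 275], 68, [473.0, 99.0, 11.0])
side
([26, 94], 34, [114.0, 776.0, 125.0])
([337, 145], 45, [772.0, 41.0, 221.0])
([311, 169], 92, [704.0, 30.0, 182.0])
([294, 186], 33, [660.0, 27.0, 146.0])
([223, 207], 55, [531.0, 181.0, 9.0])
([210, 233], 65, [469.0, 97.0, 10.0])
([239, 241], 68, [525.0, 41.0, 10.0])
([228, 269], 77, [472.0, -35.0, 10.0])
([268, 289], 87, [533.0, -125.0, 10.0])
([250, 309], 91, [477.0, -161.0, 10.0])
dishrim (array([ 539.3, -357.7]), array([151.1, 114.1]), 13.4)
handle (array([ 471.1, -378.7]), array([54.9, 71.8]), 15.1)
console (array([ 687.1, -129.9]), array([91.1, 90.4]), 3.2)
knob (array([ 685.9, -129.9]), array([44.6, 14.2]), 2.1) 0.09360008481237769
mat (array([548.6, 340.4]), array([149.5, 177.4]), 85.5)
chute (array([710.2,   6.2]), array([190.9,  89.8]), 3.0)
0.13 [663. -41. 128.] [656.  48. 130.]
0.145 [652. -41. 143.] [647.  48. 144.]
0.16 [637. -41. 161.] [631.  46. 160.]
0.18 [674. -35. 177.] [672.  44. 177.]
0.2 [711. -34. 199.] [698.  45. 196.]
0.22 [728. -33. 219.] [735.  47. 223.]
yellow gate
(array([635.9,   1.4]), array([12.5, 72.4]), 1.0) 0.1347387003377395 0.15521268191923288
spool (array([744.6, 195.5]), array([41.3, 40.4]), 13.8)
cush (array([730.4, 274. ]), array([63.2, 67. ]), 71.6)
tape (array([ 735.7, -295.9]), array([55.9, 56.3]), 76.9)
```

```bash
python3 -m crank '[[[5,2,-4.4,0,0,0,2],[5,2,-4.4,0,0,0,2],[5,2,-4.4,0,0,0,2],[5,2,-4.4,0,0,0,2],[5,2,-4.4,0,0,0,2],[5,2,-4.4,0,0,0,2],[5,2,-4.4,0,0,0,2],[5,2,-4.4,0,0,0,2],[5,2,-4.4,0,0,0,2],[5,2,-4.4,0,0,0,2],[5,2,-4.4,0,0,0,2],[5,2,-4.4,0,0,0,2],[5,2,-4.4,0,0,0,2],[5,2,-4.4,0,0,0,0],[5,2,-4.4,0,0,0,0],[5,2,-4.4,0,0,0,0],[5,0,0,0,0,0,0]]]' 60
cat > st.py <<'E'
from h import *
from scipy.spatial.transform import Rotation as R
o=manip.get_obs(); M=R.from_quat(o['ee_rot']).as_matrix()
print('t',round(o['clock'],2),'pos',np.round(o['position']*1000,1),'yaw_y',round(np.degrees(np.arctan2(M[1,1],M[0,1])),1),'z',np.round(M[:,2],3),'q7',round(o['joint_pos'][6],2),'w',round(o['grip_width']*85,1),'gf',round(o['grasp_force'],1),'F',np.round(o['ft_force'],1))
E
python3 st.py
```

```text
clock: 2.22
position: [0.562, -0.1319, 0.2308]
ee_rot: [-0.025, 1.0, -0.001, -0.001]
ft_force: [-0.3, 1.0, 0.6]
grip_width: 0.586
grasp_force: 0.0
t 2.23 pos [ 562.  -131.9  230.8] yaw_y 92.9 z [-0.001 -0.002 -1.   ] q7 1.89 w 49.8 gf 0.0 F [-0.3  1.   0.6]
```

```bash
python3 -m crank '[[[5,4,0.2,0,0,0,0],[5,4,0,0,0,0,0],[5,4.5,0,0,0,0,0],[5,0,0,-4,0,0,0],[5,0,0,-4,0,0,0],[5,0,0,-4,0,0,0],[5,0,0,-3,0,0,0],[5,0,0,-1.7,0,0,0],[5,0,0,0,0,0,0],[1,0,0,0,0,0,0],[1,0,0,0,0,0,0],[1,0,0,0,0,0,0],[1,0,0,0,0,0,0],[1,0,0,0,0,0,0],[1,0,0,0,0,0,0]]]' 60
python3 st.py
```

```text
clock: 4.1
position: [0.6882, -0.1303, 0.0666]
ee_rot: [-0.026, 1.0, -0.003, 0.002]
ft_force: [3.1, -11.9, -0.3]
grip_width: 0.147
grasp_force: 60.7
t 4.1 pos [ 688.2 -130.3   66.6] yaw_y 93.0 z [ 0.004 -0.005 -1.   ] q7 1.96 w 12.5 gf 60.7 F [  3.1 -11.9  -0.3]
```

```bash
python3 -m crank '[[[1,0,0,0,0,0,-6],[1,0,0,0,0,0,-6],[1,0,0,0,0,0,-6],[1,0,0,0,0,0,-6],[1,0,0,0,0,0,-6],[1,0,0,0,0,0,-6],[1,0,0,0,0,0,-6],[1,0,0,0,0,0,-6],[1,0,0,0,0,0,-5],[1,0,0,0,0,0,0],[1,0,0,0,0,0,0]]]'
python3 st.py
python3 -m crank '[[[5,0,0,0,0,0,0],[5,0,0,0,0,0,0],[5,0,0,0,0,0,0],[5,0,0,4,0,0,0],[5,0,0,5,0,0,0],[5,0,0,5,0,0,0],[5,-4,-4,2,0,0,-5],[5,-4,-4,0,0,0,-5],[5,-4,-4,0,0,0,-5],[5,-4,-4,0,0,0,-5],[5,-2,-4,0,0,0,-5],[5,0,0,0,0,0,0]]]'
python3 st.py
python3 - <<'E'
from h import *
im,P=cloud('top'); np.savez('top1.npz',im=im,P=P)
cv2.imwrite('pics/top1.png',cv2.resize(cv2.cvtColor(im,cv2.COLOR_RGB2BGR)[80:300,220:500],None,fx=2.8,fy=2.7))
print('knob',rect(roi(P,303,350,160,205,.082,.095)))
print('handle',rect(roi(P,425,450,250,280,.054,.064)))
Q=roi(P,380,465,185,275,.044,.056);print('dishrim',rect(Q))
Q=roi(P,380,465,185,275,.046,.066);
# fit 120x110 rim: score points in dish frame
from scipy.optimize import minimize
def res(p):
    c,s=np.cos(p[2]),np.sin(p[2]); d=Q[:,:2]-p[:2]; x=d[:,0]*c+d[:,1]*s; y=-d[:,0]*s+d[:,1]*c
    a=np.abs(np.maximum(abs(x)/1-.058,abs(y)-.053)); b=np.hypot(np.maximum(abs(x+.092)-.0275,0),np.maximum(abs(y)-.007,0))
    return np.minimum(np.minimum(a,b),.01).sum()
best=min((minimize(res,[.554+dx,-.354+dy,np.radians(t)],method='Nelder-Mead') for dx in(-.01,.0,.01) for dy in(-.01,0,.01) for t in(10,14,18)),key=lambda r:r.fun)
print(best.x,np.degrees(best.x[2]),best.fun/len(Q))
for b in redbtns(im,P): print(b)
E
```

```text
clock: 5.48
position: [0.6879, -0.1315, 0.0666]
ee_rot: [0.423, 0.906, -0.002, 0.003]
ft_force: [2.3, -13.6, -0.6]
grip_width: 0.15
grasp_force: 60.8
t 5.47 pos [ 687.9 -131.5   66.6] yaw_y 40.0 z [ 0.004 -0.007 -1.   ] q7 1.13 w 12.7 gf 60.8 F [  2.3 -13.6  -0.6]
clock: 6.98
position: [0.5045, -0.3292, 0.225]
ee_rot: [0.61, 0.792, -0.0, 0.0]
ft_force: [0.7, 0.5, 0.1]
grip_width: 0.581
grasp_force: 0.0
t 6.97 pos [ 504.5 -329.2  225. ] yaw_y 14.8 z [ 0.001 -0.001 -1.   ] q7 1.03 w 49.4 gf 0.0 F [0.7 0.5 0.1]
knob (array([ 685.8, -129.6]), array([13.2, 44.7]), 40.9)
handle (array([ 470.3, -372.7]), array([56. , 19.9]), 23.8)
dishrim (array([ 527.7, -361. ]), array([175.3, 114.3]), 14.1)
[ 0.55310924 -0.35336194  0.234868  ] 13.456944915836521 0.0011123920074975248
([258, 125], 319, [773.0, 28.0, 223.0])
([264, 170], 381, [689.0, 22.0, 170.0])
([328, 242], 70, [535.0, -123.0, 12.0])
([263, 251], 67, [527.0, 43.0, 12.0])
([209, 253], 68, [534.0, 182.0, 11.0])
([345, 263], 71, [479.0, -158.0, 12.0])
([295, 270], 70, [474.0, -33.0, 11.0])
([243, 275], 70, [473.0, 99.0, 11.0])
```

View pics/top1.png

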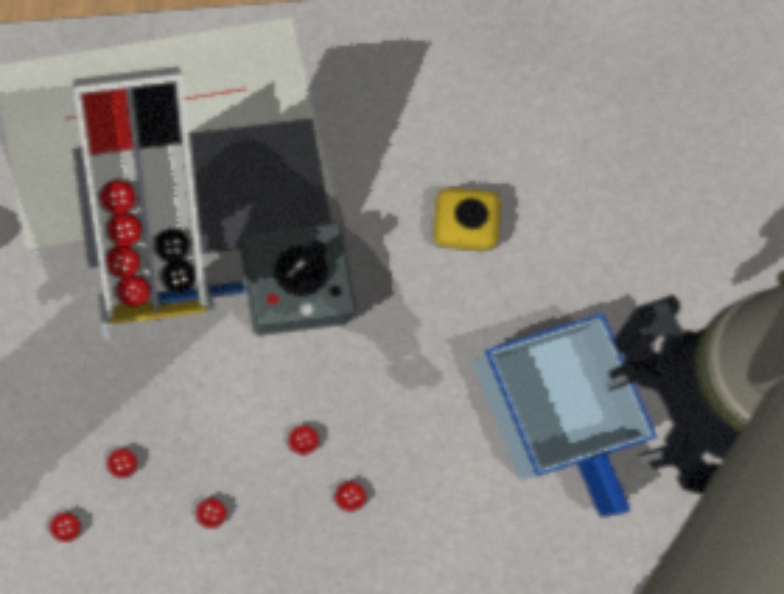

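```bash
python3 -m crank '[[[5,-0.4,-0.5,0,0,0,-9.1],[5,-0.4,-0.5,0,0,0,-9.1],[5,-0.4,-0.5,0,0,0,-9.1],[5,-0.4,-0.5,0,0,0,-9.1],[5,-0.4,-0.5,0,0,0,-9.1],[5,-0.4,-0.5,0,0,0,-9.1],[5,-0.4,-0.4,0,0,0,-9.1],[5,-0.4,-0.4,0,0,0,-9.1],[5,-0.4,-0.4,0,0,0,-9.1],[5,-0.5,-0.4,0,0,0,-9.1],[5,0,0,0,0,0,0],[5,0,0,-4,0,0,0],[5,0,0,-4,0,0,0],[5,0,0,-4,0,0,0],[5,0,0,0,0,0,0]]]'
python3 st.py
python3 - <<'E'
from h import *
im,P=cloud('side'); cv2.imwrite('pics/s1.png',cv2.resize(cv2.cvtColor(im,cv2.COLOR_RGB2BGR)[240:420,180:420],None,fx=3,fy=3))
E
```

```text
clock: 8.9
position: [0.4659, -0.3697, 0.1021]
ee_rot: [0.992, 0.126, -0.002, -0.002]
ft_force: [-0.2, 1.0, 1.3]
grip_width: 0.588
grasp_force: 0.0
t 8.9 pos [ 465.9 -369.7  102.1] yaw_y -75.5 z [-0.004  0.003 -1.   ] q7 -0.23 w 50.0 gf 0.0 F [-0.2  1.   1.3]
```

View pics/s1.png

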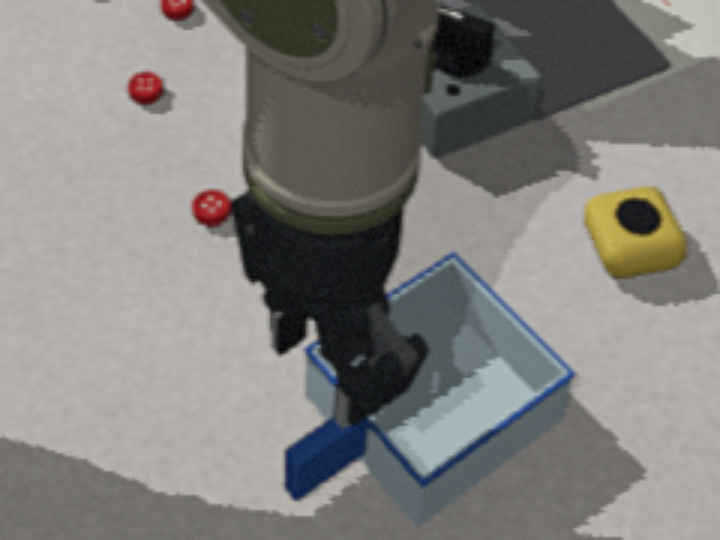

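```bash
python3 -m crank '[[[5,-0.2,-0.5,0,0,0,-1],[5,0,0,-3,0,0,0],[5,0,0,-3,0,0,0],[5,0,0,-1.8,0,0,0],[5,0,0,0,0,0,0],[0.8,0,0,0,0,0,0],[0.8,0,0,0,0,0,0],[0.8,0,0,0,0,0,0],[0.8,0,0,0,0,0,0],[0.8,0,0,0,0,0,0],[0.8,0,0,0,0,0,0],[0.8,0,0,0,0,0,0]]]' 100
python3 st.py
```

```text
clock: 10.45
position: [0.4647, -0.3771, 0.0276]
ee_rot: [0.993, 0.115, 0.001, 0.0]
ft_force: [-1.3, 1.6, 5.8]
grip_width: 0.147
grasp_force: 97.3
t 10.45 pos [ 464.7 -377.1   27.6] yaw_y -76.8 z [ 0.001 -0.001 -1.   ] q7 -0.18 w 12.5 gf 97.3 F [-1.3  1.6  5.8]
```

```bash
python3 -m crank '[[[0.8,0,0,1.5,0,0,0],[0.8,0,0,2.1,0,0,0],[0.8,0,0,2,0,0,0],[0.8,0.1,2,0,0,0,-1.2],[0.8,0.1,3.5,0,0,0,-1],[0.8,0.1,3.5,0,0,0,-1],[0.8,0.1,3.5,0,0,0,-1],[0.8,0.1,3.5,0,0,0,-1],[0.8,0.1,3.5,0,0,0,-1],[0.8,0.1,3.5,0,0,0,-1],[0.8,0.1,3.5,0,0,0,-1],[0.8,0.1,3.5,0,0,0,-1],[0.8,0.1,3.5,0,0,0,-1],[0.8,0.2,3.5,0,0,0,0],[0.8,0.2,2,0,0,0,0],[0.8,0,0,0,0,0,0]]]'
python3 st.py
python3 - <<'E'
from h import *
im,P=cloud('side'); cv2.imwrite('pics/s2.png',cv2.resize(cv2.cvtColor(im,cv2.COLOR_RGB2BGR)[100:300,180:430],None,fx=3,fy=3))
im,P=cloud('top'); np.savez('top2.npz',im=im,P=P)
for b in redbtns(im,P): print(b)
Q=roi(P,180,330,190,330,.09,.112); print(rect(Q),len(Q))
f=Q[Q[:,0]>np.nanmax(Q[:,0])-.012]; print('front',np.round(1000*f[:,0].max()),np.round(1000*f.mean(0)),rect(f))
E
```

```text
clock: 12.45
position: [0.4785, 0.0142, 0.0828]
ee_rot: [1.0, 0.027, 0.0, -0.0]
ft_force: [0.5, -1.0, -0.7]
grip_width: 0.146
grasp_force: 97.6
t 12.45 pos [478.5  14.2  82.8] yaw_y -86.9 z [ 0.  0. -1.] q7 -1.21 w 12.4 gf 97.6 F [ 0.5 -1.  -0.7]
([258, 125], 317, [774.0, 27.0, 222.0])
([264, 170], 376, [689.0, 23.0, 170.0])
([328, 242], 71, [535.0, -122.0, 11.0])
([209, 253], 67, [534.0, 181.0, 11.0])
([345, 263], 72, [479.0, -158.0, 11.0])
(array([602.2,  20.7]), array([ 58.3, 112.1]), 2.5) 250
front 634.0 [627.  20. 102.] (array([627.8,  22.1]), array([ 10.4, 111.3]), 0.6)
```

View pics/s2.png

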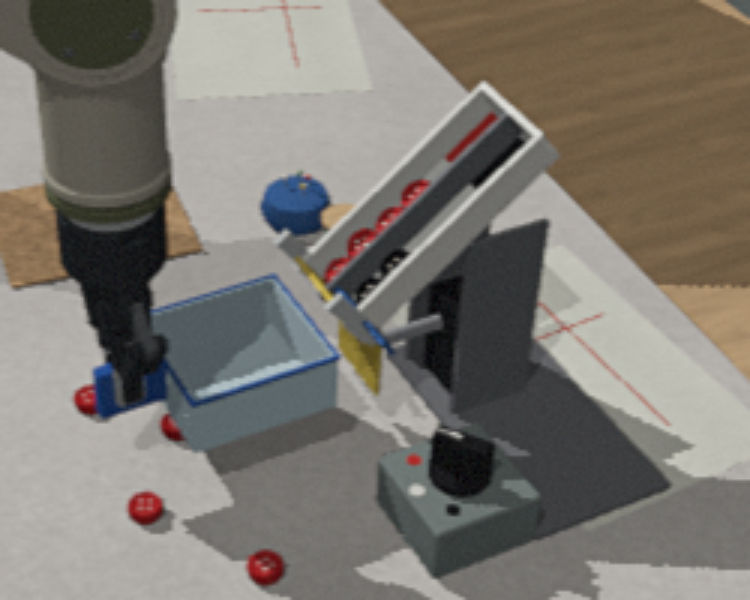

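```bash
python3 -m crank '[[[0.8,1.2,0.1,0,0,0,0],[0.8,1.2,0.1,0,0,0,0],[0.8,0.6,0,0,0,0,0],[0.8,0,0,0,0,0,0]]]'
python3 -m crank '[[[0.8,1,0,0,0,0,0],[0.8,0,0,0,0,0,0]]]'
python3 st.py
```

```text
clock: 13.05
position: [0.5081, 0.014, 0.0824]
ee_rot: [1.0, 0.025, -0.0, 0.0]
ft_force: [-0.3, -0.6, -2.1]
grip_width: 0.146
grasp_force: 97.6
clock: 13.3
position: [0.5182, 0.015, 0.0822]
ee_rot: [1.0, 0.026, -0.0, 0.0]
ft_force: [-2.6, 0.7, -1.3]
grip_width: 0.144
grasp_force: 97.7
t 13.3 pos [518.2  15.   82.2] yaw_y -87.0 z [-0.001 -0.    -1.   ] q7 -1.18 w 12.2 gf 97.7 F [-2.6  0.7 -1.3]
```

```bash
python3 -m crank '[[[0.8,0.8,0.1,0,0,0,0],[0.8,0.8,0,0,0,0,0],[0.8,0,0,0,0,0,0],[0.8,0,0,0,0,0,0],[0.8,0,0,0,0,0,0],[0.8,0,0,0,0,0,0],[0.8,0,0,0,0,0,0],[0.8,0,0,0,0,0,0],[0.8,0,0,0,0,0,0],[0.8,0,0,0,0,0,0]]]'
python3 st.py
python3 - <<'E'
from h import *
im,P=cloud('side'); a=cv2.cvtColor(im,cv2.COLOR_RGB2BGR)[120:270,200:380]
im,P=cloud('top'); b=cv2.cvtColor(im,cv2.COLOR_RGB2BGR)[100:280,210:340]
cv2.imwrite('pics/s3.png',np.hstack([cv2.resize(a,(440,380)),cv2.resize(b,(340,460))[:380]]))
E
```

```text
clock: 14.55
position: [0.5341, 0.0163, 0.0823]
ee_rot: [1.0, 0.026, -0.0, 0.0]
ft_force: [-4.8, -0.2, -3.5]
grip_width: 0.146
grasp_force: 97.8
t 14.55 pos [534.1  16.3  82.3] yaw_y -87.0 z [-0. -0. -1.] q7 -1.17 w 12.4 gf 97.8 F [-4.8 -0.2 -3.5]
```

View pics/s3.png

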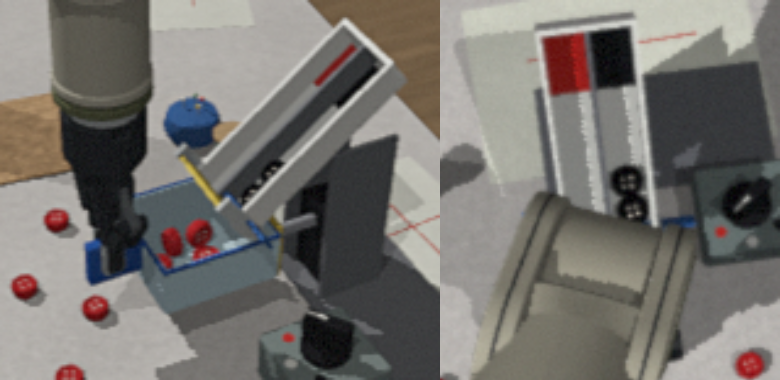

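```bash
python3 -m crank '[[[0.8,-1,0,0,0,0,0],[0.8,-2,0,0,0,0,0],[0.8,-2,0,0,0,0,0],[0.8,-1.5,0.5,0,0,0,0],[0.8,-0.5,2,0,0,0,0],[0.8,-0.1,3,0,0,0,0],[0.8,-0.1,3,0,0,0,0],[0.8,-0.1,3,0,0,0,0],[0.8,-0.1,3.3,0,0,0,0],[0.8,-0.1,3.5,0,0,0,0],[0.8,-0.1,3.5,0,0,0,0],[0.8,-0.1,3.5,0,0,0,0],[0.8,-0.1,3.5,0,0,0,0],[0.8,0,2,0,0,0,0],[0.8,0,1,0,0,0,0],[0.8,0,0,-1.5,0,0,0],[0.8,0,0,-1.5,0,0,0],[0.8,0,0,0,0,0,0]]]'
python3 st.py
python3 - <<'E'
from h import *
im,P=cloud('top'); save(im,'top3'); np.savez('top3.npz',im=im,P=P)
for b in redbtns(im,P,): print(b)
Q=roi(P,90,210,190,320,.062,.08); Q=Q[Q[:,0]>.54]; print(rect(Q),len(Q),1000*Q[:,0].max())
E
```

```text
clock: 16.9
position: [0.4555, 0.3326, 0.0507]
ee_rot: [1.0, 0.025, -0.001, 0.001]
ft_force: [0.5, 0.4, -2.1]
grip_width: 0.146
grasp_force: 97.8
t 16.9 pos [455.5 332.6  50.7] yaw_y -87.1 z [-0.002 -0.002 -1.   ] q7 -1.74 w 12.4 gf 97.8 F [ 0.5  0.4 -2.1]
([258, 124], 319, [774.0, 28.0, 223.0])
([328, 242], 65, [535.0, -122.0, 11.0])
([137, 247], 59, [558.0, 352.0, 52.0])
([149, 249], 76, [553.0, 323.0, 38.0])
([263, 251], 67, [527.0, 43.0, 11.0])
([209, 253], 68, [534.0, 182.0, 11.0])
([132, 261], 48, [525.0, 364.0, 52.0])
([345, 263], 71, [479.0, -158.0, 11.0])
([147, 268], 76, [506.0, 329.0, 39.0])
([295, 270], 70, [474.0, -33.0, 11.0])
([243, 275], 70, [473.0, 100.0, 11.0])
(array([573.2, 340. ]), array([ 70.7, 112.8]), 2.4) 314 610.7644868930033
```

View pics/top3.png

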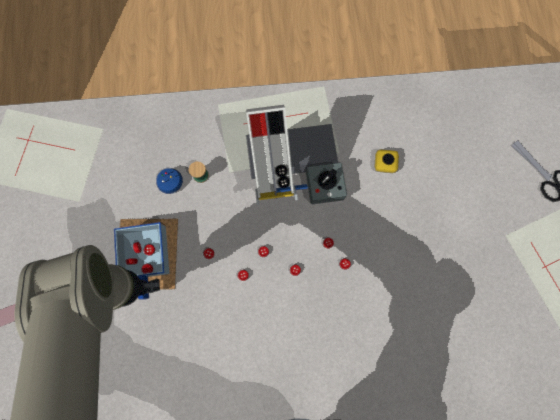

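```bash
python3 -m crank '[[[0.8,0.1,0.1,-1,0,0,0],[0.8,0,0,-0.9,0,0,0],[0.8,0,0,0,0,0,0],[5,0,0,0,0,0,0],[5,0,0,0,0,0,0],[5,0,0,0,0,0,0],[5,0,0,4,0,0,0],[5,0,0,4,0,0,0],[5,0.8,-3,0,0,0,0],[5,1.4,-3,0,0,0,0],[5,2,-3,0,0,0,0],[5,2,-3,0,0,0,0],[5,1.6,-3.1,0,0,0,0],[5,0,0,-4,0,0,0],[5,0,0,-3,0,0,0],[5,0,0,0,0,0,0]]]' 40
python3 st.py
python3 - <<'E'
from h import *
im,P=cloud('top'); np.savez('top4.npz',im=im,P=P)
for b in redbtns(im,P,): print(b)
Q=roi(P,90,195,190,300,.047,.06); print(rect(Q),len(Q),1000*Q[:,0].max())
E
```

```text
clock: 18.95
position: [0.534, 0.1836, 0.042]
ee_rot: [1.0, 0.026, -0.001, 0.001]
ft_force: [0.6, -0.9, 0.4]
grip_width: 0.585
grasp_force: 0.0
t 18.95 pos [534.  183.6  42. ] yaw_y -87.0 z [-0.003 -0.002 -1.   ] q7 -1.44 w 49.8 gf 0.0 F [ 0.6 -0.9  0.4]
([258, 124], 318, [773.0, 28.0, 223.0])
([328, 242], 70, [535.0, -123.0, 11.0])
([263, 251], 68, [528.0, 43.0, 12.0])
([345, 263], 70, [479.0, -158.0, 11.0])
([295, 270], 70, [474.0, -33.0, 11.0])
([243, 275], 70, [473.0, 99.0, 12.0])
(array([548.9, 394.9]), array([ 14. , 114.6]), 86.6) 94 606.3076346772081
```

```bash
python3 -m crank '[[[5,-0.1,-0.2,-2,0,0,0],[5,0,0,-1.8,0,0,0],[5,0,0,0,0,0,0],[1.5,0,0,0,0,0,0],[1.5,0,0,0,0,0,0],[1.5,0,0,0,0,0,0],[1.5,0,0,0,0,0,0],[1.5,0,0,0,0,0,0]]]' 30
python3 st.py
python3 -m crank '[[[1.5,0,0,4,0,0,0],[1.5,0,0,4,0,0,0],[1.5,0.5,3,1,0,0,0],[1.5,0.5,3,0,0,0,0],[1.5,0.5,3,0,0,0,0],[1.5,0.5,3,0,0,0,0],[1.5,0,2.8,0,0,0,0],[1.5,0,0,0,0,0,0]]]'
python3 st.py
python3 - <<'E'
from h import *
im,P=cloud('side'); a=cv2.cvtColor(im,cv2.COLOR_RGB2BGR)[80:280,130:330]
cv2.imwrite('pics/s5.png',cv2.resize(a,None,fx=2.8,fy=2.8))
E
```

```text
clock: 20.0
position: [0.5346, 0.1823, 0.0059]
ee_rot: [1.0, 0.026, 0.0, -0.0]
ft_force: [-1.0, 0.0, 6.1]
grip_width: 0.304
grasp_force: 29.7
t 20.0 pos [534.6 182.3   5.9] yaw_y -87.0 z [ 0.001  0.    -1.   ] q7 -1.41 w 25.8 gf 29.7 F [-1.   0.   6.1]
clock: 21.0
position: [0.5534, 0.333, 0.0948]
ee_rot: [1.0, 0.028, -0.0, -0.0]
ft_force: [-0.3, -0.9, 0.2]
grip_width: 0.306
grasp_force: 29.6
t 21.0 pos [553.4 333.   94.8] yaw_y -86.8 z [-0.  0. -1.] q7 -1.68 w 26.0 gf 29.6 F [-0.3 -0.9  0.2]
```

View pics/s5.png

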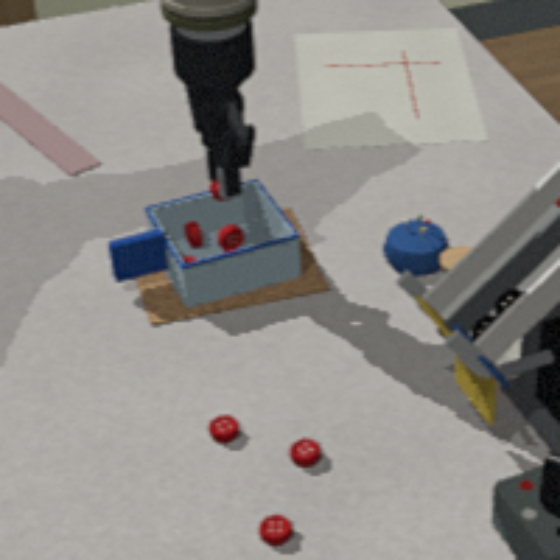

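```bash
python3 -m crank '[[[1.5,1.5,0.5,-1.5,0,0,0],[1.5,0,0,-2,0,0,0],[1.5,0,0,0,0,0,0],[5,0,0,0,0,0,0],[5,0,0,0,0,0,0],[5,0,0,4,0,0,0],[5,-1,-4,0,0,0,0],[5,-1,-5,0,0,0,0],[5,-1,-5,0,0,0,0],[5,-1,-5,0,0,0,0],[5,-0.2,-5,0,0,0,0],[5,0,-4,0,0,0,0],[5,0,-1.5,0,0,0,0],[5,0,0,-4,0,0,0],[5,0,0,-2,0,0,0],[5,0,0,0,0,0,0]]]'
python3 st.py
python3 - <<'E'
from h import *
im,P=cloud('top'); np.savez('top4.npz',im=im,P=P)
for b in redbtns(im,P,): print(b)
Q=roi(P,90,205,190,300,.047,.06);Q=Q[Q[:,0]>.5]; print(rect(Q),len(Q),1000*Q.max(0))
E
```

```text
clock: 23.05
position: [0.5264, 0.0406, 0.0395]
ee_rot: [1.0, 0.027, -0.001, 0.0]
ft_force: [-0.4, 0.9, 0.7]
grip_width: 0.586
grasp_force: 0.0
t 23.05 pos [526.4  40.6  39.5] yaw_y -87.0 z [-0.002 -0.001 -1.   ] q7 -1.21 w 49.8 gf 0.0 F [-0.4  0.9  0.7]
([258, 125], 319, [774.0, 28.0, 223.0])
([142, 235], 81, [591.0, 344.0, 29.0])
([328, 242], 69, [535.0, -123.0, 11.0])
([138, 246], 55, [563.0, 355.0, 32.0])
([150, 249], 78, [554.0, 328.0, 18.0])
([131, 261], 44, [527.0, 373.0, 33.0])
([345, 263], 70, [479.0, -158.0, 11.0])
([148, 268], 71, [508.0, 332.0, 19.0])
([295, 270], 70, [474.0, -33.0, 12.0])
(array([554.1, 341.4]), array([111.3, 113.6]), 3.0) 360 [610.99459861 399.62531831  58.94362359]
```

```bash
python3 -m crank '[[[5,0.1,0.1,-2,0,0,0],[5,0,0,-1.6,0,0,0],[5,0,0,0,0,0,0],[1.5,0,0,0,0,0,0],[1.5,0,0,0,0,0,0],[1.5,0,0,0,0,0,0],[1.5,0,0,0,0,0,0],[1.5,0,0,4,0,0,0],[1.5,0,0,4,0,0,0],[1.5,0.7,4,1,0,0,0],[1.5,0.7,5,0,0,0,0],[1.5,0.7,5,0,0,0,0],[1.5,0.7,5,0,0,0,0],[1.5,0.7,5,0,0,0,0],[1.5,0.8,3.4,0,0,0,0],[1.5,0,0,-1.5,0,0,0],[1.5,0,0,-1.5,0,0,0],[1.5,0,0,0,0,0,0]]]'
python3 st.py
python3 - <<'E'
from h import *
im,P=cloud('top')
for b in redbtns(im,P,): print(b)
E
```

```text
clock: 25.35
position: [0.5703, 0.3135, 0.0629]
ee_rot: [1.0, 0.025, -0.001, 0.001]
ft_force: [0.0, -0.9, 0.1]
grip_width: 0.309
grasp_force: 29.7
t 25.35 pos [570.3 313.5  62.9] yaw_y -87.1 z [-0.002 -0.002 -1.   ] q7 -1.63 w 26.2 gf 29.7 F [ 0.  -0.9  0.1]
([258, 125], 319, [773.0, 27.0, 223.0])
([328, 242], 70, [535.0, -123.0, 11.0])
([150, 248], 103, [554.0, 319.0, 20.0])
([138, 248], 31, [550.0, 329.0, 31.0])
([131, 261], 46, [527.0, 372.0, 33.0])
([345, 263], 70, [479.0, -158.0, 11.0])
([148, 268], 68, [509.0, 333.0, 19.0])
([295, 270], 70, [474.0, -33.0, 12.0])
([243, 275], 70, [473.0, 99.0, 11.0])
```

```bash
python3 -m crank '[[[4,0,0,0,0,0,0],[4,0,0,0,0,0,0],[4,0,0,3.5,0,0,0],[5,-1,-4,0,0,0,0],[5,-2,-4,0,0,0,0],[5,-2.5,-4,0,0,0,0],[5,-2.5,-4,0,0,0,0],[5,-1.8,-4,0,0,0,0],[5,0,-1.5,-2,0,0,0],[5,0,0,-4,0,0,0],[5,0,0,-3.2,0,0,0],[5,0,0,0,0,0,0],[1.5,0,0,0,0,0,0],[1.5,0,0,0,0,0,0],[1.5,0,0,0,0,0,0],[1.5,0,0,0,0,0,0],[1.5,0,0,4,0,0,0],[1.5,0,0,4,0,0,0],[1.5,0,0,0,0,0,0]]]'
python3 st.py
python3 - <<'E'
from h import *
im,P=cloud('top')
for b in redbtns(im,P,): print(b)
E
```

```text
clock: 27.78
position: [0.4751, 0.1011, 0.0904]
ee_rot: [1.0, 0.026, 0.002, -0.002]
ft_force: [-0.4, -0.3, -0.2]
grip_width: 0.299
grasp_force: 29.5
t 27.77 pos [475.1 101.1  90.4] yaw_y -87.0 z [ 0.004  0.003 -1.   ] q7 -1.45 w 25.4 gf 29.5 F [-0.4 -0.3 -0.2]
([258, 125], 317, [774.0, 28.0, 223.0])
([142, 235], 81, [591.0, 344.0, 29.0])
([156, 235], 35, [588.0, 308.0, 33.0])
([328, 242], 69, [536.0, -123.0, 11.0])
([138, 246], 53, [563.0, 355.0, 32.0])
([150, 250], 77, [554.0, 327.0, 18.0])
([131, 261], 45, [527.0, 373.0, 33.0])
([345, 263], 70, [479.0, -158.0, 11.0])
([148, 268], 70, [508.0, 331.0, 19.0])
([295, 270], 70, [474.0, -33.0, 11.0])
```

```bash
python3 -m crank '[[[1.5,0.5,3,1,0,0,0],[1.5,1,5,0,0,0,0],[1.5,1.5,5,0,0,0,0],[1.5,1.5,5,0,0,0,0],[1.5,1,3,0,0,0,0],[1.5,0,0,-1.5,0,0,0],[1.5,0,0,-1.8,0,0,0],[1.5,0,0,0,0,0,0],[4,0,0,0,0,0,0],[4,0,0,0,0,0,0],[4,0,0,3.5,0,0,0],[5,-1,-4,0,0,0,0],[5,-1,-5.5,0,0,0,0],[5,-1,-5.5,0,0,0,0],[5,-1,-5.5,0,0,0,0],[5,-1,-5.5,0,0,0,0],[5,-0.6,-5,0,0,0,0],[5,0,-3.5,-2,0,0,0],[5,0,0,-4,0,0,0],[5,0,0,0,0,0,0]]]'
python3 st.py
python3 - <<'E'
from h import *
im,P=cloud('top')
for b in redbtns(im,P,): print(b)
E
```

```text
clock: 30.32
position: [0.4705, -0.0356, 0.0382]
ee_rot: [1.0, 0.025, -0.002, 0.0]
ft_force: [0.8, -0.8, 0.1]
grip_width: 0.586
grasp_force: 0.0
t 30.32 pos [470.5 -35.6  38.2] yaw_y -87.1 z [-0.003 -0.001 -1.   ] q7 -1.14 w 49.8 gf 0.0 F [ 0.8 -0.8  0.1]
([258, 125], 321, [774.0, 27.0, 223.0])
([142, 235], 80, [591.0, 344.0, 29.0])
([156, 235], 35, [588.0, 307.0, 33.0])
([138, 246], 50, [564.0, 355.0, 31.0])
([150, 249], 75, [554.0, 327.0, 18.0])
([157, 261], 69, [525.0, 310.0, 18.0])
([131, 261], 46, [527.0, 372.0, 32.0])
([345, 263], 72, [479.0, -158.0, 11.0])
([148, 268], 70, [508.0, 332.0, 19.0])
```

```bash
python3 -m crank '[[[5,0.3,0.2,-2,0,0,0],[5,0,0,-1.4,0,0,0],[5,0,0,0,0,0,0],[1.5,0,0,0,0,0,0],[1.5,0,0,0,0,0,0],[1.5,0,0,0,0,0,0],[1.5,0,0,0,0,0,0],[1.5,0,0,4,0,0,0],[1.5,0,0,4,0,0,0],[1.5,0.8,4,1,0,0,0],[1.5,0.8,5.5,0,0,0,0],[1.5,0.8,5.5,0,0,0,0],[1.5,0.8,5.5,0,0,0,0],[1.5,0.8,5.5,0,0,0,0],[1.5,1,5.5,0,0,0,0],[1.5,1,4,0,0,0,0],[1.5,1,2,0,0,0,0],[1.5,0,0,-1.5,0,0,0],[1.5,0,0,-1.5,0,0,0],[1.5,0,0,0,0,0,0]]]'
python3 st.py
```

```text
clock: 32.88
position: [0.5441, 0.3405, 0.0638]
ee_rot: [1.0, 0.025, -0.001, 0.001]
ft_force: [0.2, 0.8, 0.9]
grip_width: 0.3
grasp_force: 29.6
t 32.88 pos [544.1 340.5  63.8] yaw_y -87.1 z [-0.002 -0.002 -1.   ] q7 -1.71 w 25.5 gf 29.6 F [0.2 0.8 0.9]
```

```bash
python3 -m crank '[[[4,0,0,0,0,0,0],[4,0,0,0,0,0,0],[4,0,0,3.5,0,0,0],[5,-0.1,-3.4,0,0,0,0],[5,-0.1,-5.5,0,0,0,0],[5,-0.1,-5.5,0,0,0,0],[5,-0.1,-5.5,0,0,0,0],[5,-0.1,-5.5,0,0,0,0],[5,-0.1,-5.5,0,0,0,0],[5,-0.1,-5.5,0,0,0,0],[5,-0.1,-5.5,0,0,0,0],[5,-0.1,-3,0,0,0,0],[5,-0.1,-1.5,-2,0,0,0],[5,0,0,-4,0,0,0],[5,0,0,0,0,0,0]]]'
python3 st.py
python3 - <<'E'
from h import *
im,P=cloud('top'); cv2.imwrite('pics/t6.png',cv2.resize(cv2.cvtColor(im,cv2.COLOR_RGB2BGR)[205:305,90:230],None,fx=4,fy=4))
for b in redbtns(im,P,): print(b)
E
```

```text
clock: 34.75
position: [0.5335, -0.1218, 0.0389]
ee_rot: [1.0, 0.026, -0.002, -0.0]
ft_force: [-0.7, -0.6, 1.3]
grip_width: 0.587
grasp_force: 0.0
t 34.75 pos [ 533.5 -121.8   38.9] yaw_y -87.0 z [-0.004  0.    -1.   ] q7 -0.93 w 49.9 gf 0.0 F [-0.7 -0.6  1.3]
([258, 124], 319, [773.0, 28.0, 223.0])
([142, 235], 81, [591.0, 344.0, 29.0])
([156, 235], 36, [589.0, 307.0, 34.0])
([137, 245], 57, [568.0, 357.0, 32.0])
([150, 250], 80, [554.0, 327.0, 19.0])
([141, 264], 186, [517.0, 352.0, 26.0])
([157, 260], 69, [525.0, 310.0, 18.0])
```

View pics/t6.png

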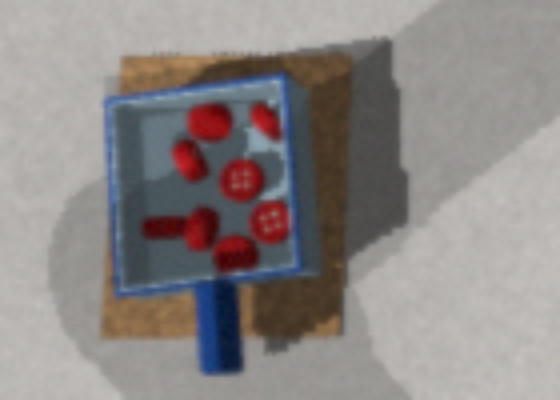

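```bash
python3 -m crank '[[[5,0.1,-0.1,-2,0,0,0],[5,0,0,-1.5,0,0,0],[5,0,0,0,0,0,0],[1.5,0,0,0,0,0,0],[1.5,0,0,0,0,0,0],[1.5,0,0,0,0,0,0],[1.5,0,0,0,0,0,0],[1.5,0,0,4,0,0,0],[1.5,0,0,4,0,0,0],[1.5,0,4.1,1,0,0,0],[1.5,0,5.5,0,0,0,0],[1.5,0,5.5,0,0,0,0],[1.5,0,5.5,0,0,0,0],[1.5,0.2,5.5,0,0,0,0],[1.5,0.3,5.5,0,0,0,0],[1.5,0.3,5.5,0,0,0,0],[1.5,0.3,5,0,0,0,0],[1.5,0.3,4,0,0,0,0],[1.5,0.3,3,0,0,0,0],[1.5,0,0,0,0,0,0]]]'
python3 st.py
python3 - <<'E'
from h import *
im,P=cloud('top')
for b in redbtns(im,P,): print(b)
E
```

```text
clock: 37.3
position: [0.5523, 0.3712, 0.0948]
ee_rot: [1.0, 0.028, -0.0, -0.0]
ft_force: [0.6, 0.4, -0.2]
grip_width: 0.303
grasp_force: 29.6
t 37.3 pos [552.3 371.2  94.8] yaw_y -86.8 z [-0.  0. -1.] q7 -1.76 w 25.8 gf 29.6 F [ 0.6  0.4 -0.2]
([258, 125], 321, [774.0, 27.0, 223.0])
([142, 235], 80, [591.0, 344.0, 29.0])
([156, 235], 32, [588.0, 307.0, 33.0])
([137, 245], 55, [562.0, 334.0, 31.0])
([146, 259], 351, [535.0, 345.0, 20.0])
([345, 263], 70, [479.0, -157.0, 11.0])
```

```bash
python3 -m crank '[[[1.5,0,-0.2,-1.5,0,0,0],[1.5,0,0,-1.6,0,0,0],[1.5,0,0,0,0,0,0],[4,0,0,0,0,0,0],[4,0,0,0,0,0,0],[4,0,0,3.5,0,0,0],[5,-0.4,-4,0,0,0,0],[5,-0.7,-5.5,0,0,0,0],[5,-0.7,-5.5,0,0,0,0],[5,-0.7,-5.5,0,0,0,0],[5,-0.7,-5.5,0,0,0,0],[5,-0.7,-5.5,0,0,0,0],[5,-0.7,-5.5,0,0,0,0],[5,-0.7,-5.5,0,0,0,0],[5,-0.7,-5,0,0,0,0],[5,-0.7,-3.5,0,0,0,0],[5,-0.6,-1.9,-2,0,0,0],[5,0,0,-4,0,0,0],[5,0,0,0,0,0,0]]]'
python3 st.py
python3 - <<'E'
from h import *
im,P=cloud('top'); cv2.imwrite('pics/t7.png',cv2.resize(cv2.cvtColor(im,cv2.COLOR_RGB2BGR)[205:305,90:230],None,fx=4,fy=4))
for b in redbtns(im,P,): print(b)
im,P=cloud('side')
for b in redbtns(im,P,): print(b)
E
```

```text
clock: 39.72
position: [0.4785, -0.1629, 0.0381]
ee_rot: [1.0, 0.026, -0.002, -0.0]
ft_force: [-0.9, -1.0, 0.4]
grip_width: 0.586
grasp_force: 0.0
t 39.73 pos [ 478.5 -162.9   38.1] yaw_y -87.1 z [-0.003  0.    -1.   ] q7 -0.85 w 49.8 gf 0.0 F [-0.9 -1.   0.4]
([258, 125], 320, [773.0, 28.0, 223.0])
([142, 235], 80, [591.0, 344.0, 29.0])
([156, 235], 36, [588.0, 308.0, 34.0])
([136, 244], 51, [569.0, 357.0, 32.0])
([143, 258], 429, [535.0, 345.0, 20.0])
([26, 94], 34, [112.0, 785.0, 122.0])
([337, 145], 42, [771.0, 41.0, 222.0])
([248, 310], 57, [474.0, -160.0, 10.0])
```

View pics/t7.png

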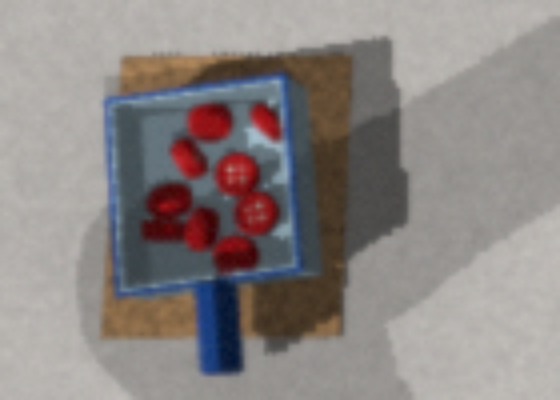

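```bash
python3 -m crank '[[[5,0,0.4,-2,0,0,0],[5,0,0,-1.4,0,0,0],[5,0,0,0,0,0,0],[1.5,0,0,0,0,0,0],[1.5,0,0,0,0,0,0],[1.5,0,0,0,0,0,0],[1.5,0,0,0,0,0,0],[1.5,0,0,4,0,0,0],[1.5,0,0,4,0,0,0],[1.5,1,4,1,0,0,0],[1.5,1,5.5,0,0,0,0],[1.5,1,5.5,0,0,0,0],[1.5,1,5.5,0,0,0,0],[1.5,1,5.5,0,0,0,0],[1.5,1,5.5,0,0,0,0],[1.5,1,5.5,0,0,0,0],[1.5,1,5,0,0,0,0],[1.5,1,4,0,0,0,0],[1.5,0.3,2.3,0,0,0,0],[1.5,0,0,0,0,0,0]]]'
python3 st.py
```

```text
clock: 42.32
position: [0.5727, 0.3262, 0.0949]
ee_rot: [1.0, 0.028, -0.0, 0.0]
ft_force: [-0.4, -0.3, -0.3]
grip_width: 0.301
grasp_force: 29.6
t 42.33 pos [572.7 326.2  94.9] yaw_y -86.8 z [-0. -0. -1.] q7 -1.69 w 25.6 gf 29.6 F [-0.4 -0.3 -0.3]
```

```bash
python3 -m crank '[[[1.5,0,0,-1.5,0,0,0],[1.5,0,0,-1.6,0,0,0],[1.5,0,0,0,0,0,0],[4,0,0,0,0,0,0],[4,0,0,0,0,0,0],[4,0,0,4,0,0,0],[5,-0.3,-4,2,0,0,-5],[5,-0.5,-5,2,0,0,-5],[5,-0.5,-5,2,0,0,-5],[5,-0.5,-5,2,0,0,-5],[5,-0.5,-5,2,0,0,-5],[5,-0.5,-5,0,0,0,-5],[5,0,-5,0,0,0,-5],[5,0,-5,0,0,0,-5],[5,0,-4,0,0,0,-5],[5,0,-2.6,0,0,0,-5],[5,0,0,0,0,0,-1.8],[5,0,0,0,0,0,0]]]'
python3 st.py
python3 - <<'E'
from h import *
im,P=cloud('top'); cv2.imwrite('pics/t8.png',cv2.resize(cv2.cvtColor(im,cv2.COLOR_RGB2BGR)[100:310,80:380],None,fx=2.6,fy=2.6))
for b in redbtns(im,P,): print(b)
print('knob',rect(roi(P,303,350,160,205,.082,.095)))
E
```

```text
clock: 44.58
position: [0.5453, -0.131, 0.2044]
ee_rot: [0.911, -0.412, -0.0, -0.0]
ft_force: [-0.1, 0.6, -0.2]
grip_width: 0.582
grasp_force: 0.0
t 44.58 pos [ 545.3 -131.   204.4] yaw_y -138.7 z [ 0.  0. -1.] q7 -1.88 w 49.4 gf 0.0 F [-0.1  0.6 -0.2]
([258, 125], 317, [774.0, 27.0, 223.0])
([145, 252], 621, [550.0, 341.0, 25.0])
([137, 244], 56, [569.0, 356.0, 32.0])
knob (array([ 686. , -129.8]), array([13.4, 44.2]), 40.4)
```

View pics/t8.png

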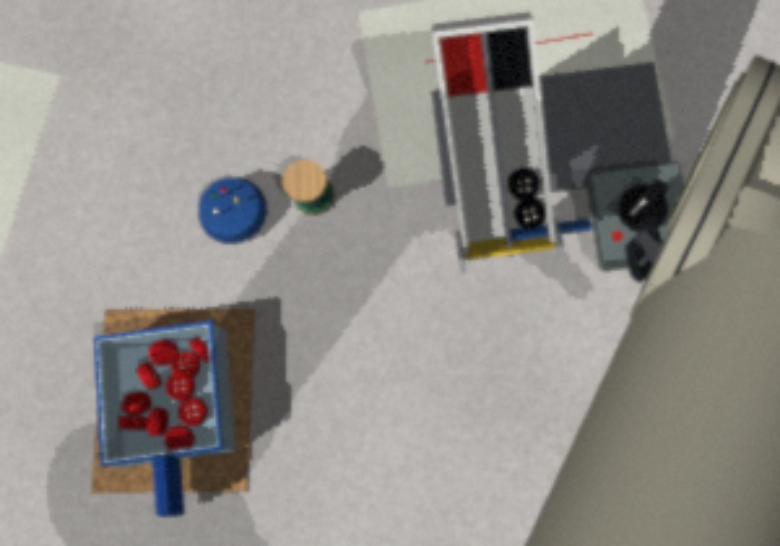

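All ten reds are in the dish. Now the selector goes back.

```bash
python3 -m crank '[[[5,4.7,0,0,0,0,0],[5,4.7,0,0,0,0,0],[5,4.7,0.1,0,0,0,0],[5,0,0,-4,0,0,0],[5,0,0,-4,0,0,0],[5,0,0,-3.5,0,0,0],[5,0,0,-2.3,0,0,0],[5,0,0,0,0,0,0],[1,0,0,0,0,0,0],[1,0,0,0,0,0,0],[1,0,0,0,0,0,0],[1,0,0,0,0,0,0],[1,0,0,0,0,0,0],[1,0,0,0,0,0,0]]]' 60
python3 st.py
python3 -m crank '[[[1,0,0,0,0,0,6],[1,0,0,0,0,0,6],[1,0,0,0,0,0,6],[1,0,0,0,0,0,6],[1,0,0,0,0,0,6],[1,0,0,0,0,0,6],[1,0,0,0,0,0,6],[1,0,0,0,0,0,6],[1,0,0,0,0,0,3.7],[1,0,0,0,0,0,0],[5,0,0,0,0,0,0],[5,0,0,0,0,0,0],[5,0,0,0,0,0,0],[5,0,0,4,0,0,0],[5,0,0,5,0,0,0],[5,-4,0,4,0,0,0],[5,-5,0,0,0,0,0],[5,-5,-5,0,0,0,0],[5,-3,-5,0,0,0,0],[5,0,0,0,0,0,0]]]'
python3 st.py
python3 - <<'E'
from h import *
im,P=cloud('top'); save(im,'t9')
for b in redbtns(im,P,): print(b)
print('knob',rect(roi(P,303,350,160,205,.082,.095)))
Q=roi(P,90,205,190,300,.045,.06);print(rect(Q[Q[:,0]>.515]),1000*Q.max(0))
h=cv2.cvtColor(im,cv2.COLOR_RGB2HSV)
E
```

```text
clock: 46.38
position: [0.687, -0.1309, 0.0681]
ee_rot: [0.911, -0.413, 0.001, -0.0]
ft_force: [-2.2, 0.3, 7.6]
grip_width: 0.15
grasp_force: 60.1
t 46.38 pos [ 687.  -130.9   68.1] yaw_y -138.8 z [ 0.002 -0.    -1.   ] q7 -1.85 w 12.7 gf 60.1 F [-2.2  0.3  7.6]
clock: 48.88
position: [0.5189, -0.2296, 0.1971]
ee_rot: [1.0, 0.021, 0.0, 0.0]
ft_force: [0.2, 0.3, 0.7]
grip_width: 0.581
grasp_force: 0.0
t 48.88 pos [ 518.9 -229.6  197.1] yaw_y -87.6 z [ 0.001 -0.    -1.   ] q7 -0.93 w 49.4 gf 0.0 F [0.2 0.3 0.7]
([258, 125], 320, [773.0, 28.0, 223.0])
([145, 252], 616, [550.0, 342.0, 25.0])
([136, 244], 50, [570.0, 357.0, 32.0])
knob (array([ 686.6, -129.8]), array([44.5, 13.9]), 4.6)
(array([561.7, 341.8]), array([ 96.1, 114.2]), 2.4) [611.03282059 399.92053599  59.9926093 ]
```

View pics/t9.png

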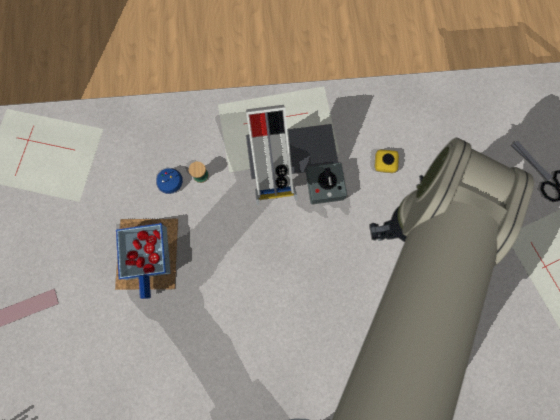

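```bash
python3 -c "
from workcell import job
print(job.hand_in())"
```

```text
the job is handed in; nothing more can be done
None
```

I handed the job in at about 49 s on the robot's clock. By the last camera images, all ten red buttons are in the dish, the dish stands upright about 2 mm from the mat's centre, the selector is within about 2° of its white mark, and the black buttons and bystanders look unmoved. The hand-in gave no verdict.

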